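# Put up a cassette shelf on the slotted stand

## Task

Put up the small cassette shelf: hook one steel bracket into each of the two slotted uprights of the display stand and press it down until it locks fully home, then lay the wooden shelf across both bracket arms, raised strip (the tall one) to the rear, centred between the uprights and flush against the front edges of both bracket webs. Then stand every triple cassette box (the thick ones) upright on the shelf, side by side in one row, each with its narrow end to the front, between the raised strip and the front lip, and leave the mug and the tape roll where they are.

Things in the scene. Friction and masses are not known exactly. Their poses are not given: they have to be found in the camera images.
- stand: fixed dark grey steel and wood display stand: two slotted uprights 39 mm wide, 5 mm thick, 215 mm high, 200 mm between centres, a wooden board between them. Origin on the table midway between the uprights, at their front faces; x points to the back (away from the robot), y to the stand's left, z up
- left_seat (a point): left upright, front face, centre line, 90 mm above the table: where a seated bracket's rear bottom edge lies. Axes as the stand. Slots 12 mm wide, from 25 to 57 and 75 to 107 mm above here. Hook a bracket: hold it 15 to 24 mm (best 19) above seated height, push +x until its rear face is on the upright, lower it. Seated, it leans 2 degrees forward: grip point at (-33, 0, 89) mm, web front at x = -51
- right_seat (a point): the same point on the right upright (-y of the stand), axes and slots as left_seat. On seated brackets the shelf's rear underside lies 4 to 6 mm above the seat points
- left_catch (a point): middle of the left upright's catch, 54 mm above left_seat: two sprung nylon rollers, 15 mm to either side, standing 11 mm out of the face. A lowered bracket comes to rest on them about 9 mm too high: hooked, not locked. About 8 to 15 N down on top of its web (for example with shut fingers) snaps it down onto its seat, where it stays
- right_catch (a point): the right upright's catch, same as the left one
- bracket_a_grip (a point): steel bracket, 0.3 kg, one of two alike, interchangeable; starts upright on its foot: flat non-slip arm 155 x 40 x 6 mm; at its rear a web 12 mm thick, 8 to 50 mm ahead of the rear face, flat top 105 mm above the underside. This point: in the web's mid thickness, 30 mm ahead of the rear face, 90 mm above the underside, near the centre of mass, to be gripped along y. x points to the claws (rear), z up
- bracket_b_grip (a point): the other bracket, the same. Both have a back plate 18 mm wide, 8 thick behind the web, with side bumps of radius 4 mm 50 mm up, for the catch; from its rear face two claws 7 mm wide stick out 13 mm and turn down: root undersides 25 and 75 mm above the underside, tips 15 mm lower, 7 mm clear between rear face and tip
- shelf_grip (a point): dark wooden shelf, 0.5 kg, flat on the table: deck 320 (y) x 146 (x) x 10 mm; along its rear (+x) edge a raised strip 12 mm thick, top 50 mm above the underside; at the front a lip 8 mm thick, 12 mm above the deck. This point: middle of the strip's length and thickness, 36 mm above the underside, to be gripped along x. Its rear face 6 mm behind (+x), front edge 140 mm ahead (-x), deck top 26 mm below
- shelf_end_l (a point): left (+y) rear bottom corner of the shelf, on the rear face of the raised strip; flush means x about -51 mm in the seat's frame
- shelf_end_r (a point): right (-y) rear bottom corner of the shelf, likewise
- box1_mid (a point): triple cassette box, a closed plastic box 109 mm long (x), 50 mm thick (y), 70 mm high (z), 0.22 kg, smooth, white with blue-grey ends; starts standing on its long narrow side on the table; one to three are there, the others absent. This point: its centre; best gripped along y about 15 mm above it, to leave room under the gripper's body
- box2_mid (a point): triple cassette box, a closed plastic box 109 mm long (x), 50 mm thick (y), 70 mm high (z), 0.22 kg, smooth, white with blue-grey ends; starts standing on its long narrow side on the table; one to three are there, the others absent. This point: its centre; best gripped along y about 15 mm above it, to leave room under the gripper's body
- box3_mid (a point): triple cassette box, a closed plastic box 109 mm long (x), 50 mm thick (y), 70 mm high (z), 0.22 kg, smooth, white with blue-grey ends; starts standing on its long narrow side on the table; one to three are there, the others absent. This point: its centre; best gripped along y about 15 mm above it, to leave room under the gripper's body
- mug: bystander: blue ceramic mug, 95 mm high, 80 mm across; origin at its foot
- tape_roll: bystander: roll of brown packing tape lying flat, 96 mm across, 48 mm high; origin at its foot
Mind the look-alikes: they are no part of the job. What is shaped like the part that bears box3_mid but pink or red is not meant.

How it is judged (in metres and radians):
On the way, in this order (a step that is already met when the one before it is completed fails the run):
1. both brackets hooked into the uprights and pressed down until locked ((((x of bracket_a_grip in the frame of left_seat between -0.038 and -0.024 m and y of bracket_a_grip in the frame of left_seat between -0.006 and 0.006 m and z of bracket_a_grip in the frame of left_seat between 0.083 and 0.0945 m and angle between the z axis of bracket_a_grip and the z axis of left_seat, either way round below 0.1 rad and angle between the x axis of bracket_a_grip and the x axis of left_seat, either way round below 0.1 rad) and (x of bracket_b_grip in the frame of right_seat between -0.038 and -0.024 m and y of bracket_b_grip in the frame of right_seat between -0.006 and 0.006 m and z of bracket_b_grip in the frame of right_seat between 0.083 and 0.0945 m and angle between the z axis of bracket_b_grip and the z axis of right_seat, either way round below 0.1 rad and angle between the x axis of bracket_b_grip and the x axis of right_seat, either way round below 0.1 rad)) or ((x of bracket_b_grip in the frame of left_seat between -0.038 and -0.024 m and y of bracket_b_grip in the frame of left_seat between -0.006 and 0.006 m and z of bracket_b_grip in the frame of left_seat between 0.083 and 0.0945 m and angle between the z axis of bracket_b_grip and the z axis of left_seat, either way round below 0.1 rad and angle between the x axis of bracket_b_grip and the x axis of left_seat, either way round below 0.1 rad) and (x of bracket_a_grip in the frame of right_seat between -0.038 and -0.024 m and y of bracket_a_grip in the frame of right_seat between -0.006 and 0.006 m and z of bracket_a_grip in the frame of right_seat between 0.083 and 0.0945 m and angle between the z axis of bracket_a_grip and the z axis of right_seat, either way round below 0.1 rad and angle between the x axis of bracket_a_grip and the x axis of right_seat, either way round below 0.1 rad)))), for 0.2 s.
2. shelf on both brackets, strip to the rear, centred and flush against both webs (x of shelf_end_l in the frame of left_seat between -0.055 and -0.044 m and z of shelf_end_l in the frame of left_seat between 0 and 0.012 m and x of shelf_end_r in the frame of right_seat between -0.055 and -0.044 m and z of shelf_end_r in the frame of right_seat between 0 and 0.012 m and y of shelf_grip in the frame of left_seat between -0.135 and -0.065 m and angle between the y axis of shelf_grip and the y axis of left_seat, either way round below 0.025 rad and (((x of bracket_a_grip in the frame of left_seat between -0.038 and -0.024 m and y of bracket_a_grip in the frame of left_seat between -0.006 and 0.006 m and z of bracket_a_grip in the frame of left_seat between 0.083 and 0.0945 m and angle between the z axis of bracket_a_grip and the z axis of left_seat, either way round below 0.1 rad and angle between the x axis of bracket_a_grip and the x axis of left_seat, either way round below 0.1 rad) and (x of bracket_b_grip in the frame of right_seat between -0.038 and -0.024 m and y of bracket_b_grip in the frame of right_seat between -0.006 and 0.006 m and z of bracket_b_grip in the frame of right_seat between 0.083 and 0.0945 m and angle between the z axis of bracket_b_grip and the z axis of right_seat, either way round below 0.1 rad and angle between the x axis of bracket_b_grip and the x axis of right_seat, either way round below 0.1 rad)) or ((x of bracket_b_grip in the frame of left_seat between -0.038 and -0.024 m and y of bracket_b_grip in the frame of left_seat between -0.006 and 0.006 m and z of bracket_b_grip in the frame of left_seat between 0.083 and 0.0945 m and angle between the z axis of bracket_b_grip and the z axis of left_seat, either way round below 0.1 rad and angle between the x axis of bracket_b_grip and the x axis of left_seat, either way round below 0.1 rad) and (x of bracket_a_grip in the frame of right_seat between -0.038 and -0.024 m and y of bracket_a_grip in the frame of right_seat between -0.006 and 0.006 m and z of bracket_a_grip in the frame of right_seat between 0.083 and 0.0945 m and angle between the z axis of bracket_a_grip and the z axis of right_seat, either way round below 0.1 rad and angle between the x axis of bracket_a_grip and the x axis of right_seat, either way round below 0.1 rad)))), for 0.2 s.
At the end, for the whole second after the job is handed in: A bracket locked in each upright (height within 4.5 mm, sideways 6, depth 8, 0.1 rad); shelf on them, strip to the rear, corners within 5 mm of the web fronts, square to 0.025 rad, centred to 35 mm; every box upright on the deck, end-on to 0.3 rad, centre 45 to 105 mm ahead of the strip (all of step 2 and x of box1_mid in the frame of shelf_grip between -0.105 and -0.045 m and y of box1_mid in the frame of shelf_grip between -0.145 and 0.145 m and z of box1_mid in the frame of shelf_grip between 0.003 and 0.015 m and angle between the z axis of each of box1_mid, box2_mid, box3_mid and the z axis of shelf_grip, either way round below 0.1 rad and angle between the x axis of each of box1_mid, box2_mid, box3_mid and the x axis of shelf_grip, either way round below 0.3 rad and x of box2_mid in the frame of shelf_grip between -0.105 and -0.045 m and y of box2_mid in the frame of shelf_grip between -0.145 and 0.145 m and z of box2_mid in the frame of shelf_grip between 0.003 and 0.015 m and x of box3_mid in the frame of shelf_grip between -0.105 and -0.045 m and y of box3_mid in the frame of shelf_grip between -0.145 and 0.145 m and z of box3_mid in the frame of shelf_grip between 0.003 and 0.015 m); the robot touches nothing.
It fails at once if the mug was moved more than 5 cm (distance of mug from where it was at the start of the episode above 0.05 m).
It fails at once if the tape roll was moved more than 5 cm (distance of tape_roll from where it was at the start of the episode above 0.05 m).
Of box1, box2, box3 only 1 to 3 are there at a start; the rules pass over those that are not, and their reading is None.
At some moment in a run one of box1, box2, box3 may be knocked a few centimetres aside while the robot is not near it.
It also fails if it takes over 210 s, if anything falls off the work surface, if the arm or the gripper's body presses on something with over 40 N, if the wrist force passes 120 N, or if a joint passes its speed limit or range.

## Robot

A 7-joint arm with a two-finger parallel gripper is mounted at the origin on the work surface. World frame = base frame: x ahead of the robot, y to its left, z up, the work surface at z = 0. Lengths are in mm, angles in degrees, forces in N, time in s.
With the tool pointing down it reaches from about 400 to 850 mm from the base axis. Payload 4.4 kg.
Tool frame: the origin (TCP) lies on the centre line of the jaws, within the pads' length; the fingertips stand 17 mm ahead of it and the grasp point (between the pads) lies 2 mm behind it; z points along the fingers, x is the direction in which the jaws open and shut, and the axes are right-handed (so a half turn about z gives the same grasp; the last joint's range is limited). The gripper opens to 94 mm and grips with 3 to 60 N. Pads are 16 mm wide; open, the fingers measure 119 mm over their backs; the gripper's body (75 mm by 177 mm) begins 78 mm behind the grasp point.
Start: joints at [-74.473, 36.005, 2.206, 86.941, -1.547, 57.084, -1.146], TCP at [214.781, 613.504, 222.478] pointing down, gripper open.
Joint ranges: [-175.42, 175.42], [-21.48, 121.26], [-71.46, 75.88], [10.55, 141.38], [-63.04, 243.04], [13.31, 113.54], [-168.57, 168.57]. Speed limits (degrees/s): [147.25, 147.25, 180, 180, 180, 180, 180].

## Interface

Orientations are given as [roll, pitch, yaw] about the fixed x, y, z axes, in that order (R = Rz(yaw) Ry(pitch) Rx(roll)).
In Python, from bench import manip gives the robot as it stands. Calls block until the motion is done:
- manip.goto(position, orientation): joint-space move of the TCP to a pose.
- manip.servo_line(position, rot=None, vel=150): straight line of the TCP; rot=None keeps the orientation; vel is the mean speed in mm/s.
- manip.set_joints(angles): joint-space move.
- manip.let_go() and manip.clamp(grip_force=None): open the fingers fully, or close them until they stop; grip_force is the grip in N (None keeps the last).
- manip.hold(seconds).
- manip.solve_ik(position, orientation): joint angles nearest the present ones, or None.
- manip.sense(): the state.
- manip.camera(name): name is "scene" or "side" or "wrist"; returns a dict with "color" (384x512x3 uint8, blue, green, red), "range_z" (384x512 float32, mm along the optical axis (not along the pixel's ray), 0 where there is no reading), "fx", "fy", "cx", "cy" (pixels), "pose" (4x4, takes a point from camera to world coordinates). Camera axes: x right, y down, z forward; pixel columns grow to the right and rows downward; lengths in mm; the calibration is good to about 2 mm. The wrist camera is an equidistant fisheye: a pixel r from the principal point sees the ray r / f radians off the axis. A picture is of the moment at which its call begins.
A pose or a line that the arm cannot do raises manip.IKError and nothing moves.
- manip.hand_in(): hands the job in, once; it reports no verdict.
The state is a dict: "clock": time; "qpos": joint angles; "joint_vel": joint speeds; "tau": joint torques, N m; "tool_pos": TCP position; "tool_rot": TCP orientation; "ft_force": force on the tool from outside, world axes, zero at the start; "ft_torque": the same for the moment, N m; "width": finger opening in mm.
Only numpy, scipy, OpenCV 4.12 (cv2) and the standard library are available. Lean on these libraries where they do the work, as an engineer would, in place of code of your own. Each camera call takes 0.05 s, during which the arm holds its last target.

## Working session

There is one attempt and no reset: what is moved stays moved. The work goes in short steps, each a Python script; the robot and the scene stay as the last script left them, time stands still between calls to the robot, and variables do not carry over. Pictures are saved under pics/ and viewed, and the job is handed in when it is done.

```bash
ls -la; mkdir -p pics; cat > h.py <<'E'
import numpy as np, cv2
from bench import manip
def snap(name,tag):
    c=manip.camera(name); cv2.imwrite(f'pics/{tag}.png',c['color']); np.savez(f'pics/{tag}.npz',**{k:v for k,v in c.items()})
    return c
def cloud(c):
    z=c['range_z']; v,u=np.indices(z.shape); T=np.array(c['pose'])
    P=np.stack([(u-c['cx'])/c['fx']*z,(v-c['cy'])/c['fy']*z,z],-1)
    W=P@T[:3,:3].T+T[:3,3]; W[z<=0]=np.nan
    return W
E
python3 - <<'E'
from h import *
s=manip.sense(); print(s)
for n in ['scene','side','wrist']:
    c=snap(n,n+'0'); print(n,c['fx'],c['cx'],c['cy'],np.round(c['pose'],3).tolist())
E
```

```text
total 12
drwxr-xr-x  3 agent agent 4096 Dec  7 16:14 .
drwxr-xr-x 23 root  root  4096 Dec  7 16:14 ..
drwxr-xr-x  2 agent agent 4096 Dec  7 16:14 pics
{'clock': 0.0, 'qpos': array([-74.47259303,  36.05727235,   2.20312669,  86.99402857,
        -1.54645342,  57.08433858,  -1.14511519]), 'joint_vel': array([-0.04240476, -0.05352733,  0.00381386,  0.01315456, -0.00734631,
        0.0766393 ,  0.00999245]), 'tau': array([-2.44287594e-04, -5.49725890e+01,  1.14371605e+00, -1.86637276e+01,
       -5.21673134e-02,  2.35134125e-02,  1.92529328e-04]), 'tool_pos': array([214.58154774, 612.89949175, 221.58387815]), 'tool_rot': array([1.79997946e+02, 1.05924926e-01, 7.07032085e+01]), 'ft_force': array([ 0.38788421,  0.47722874, -0.26909422]), 'ft_torque': array([-0.01203322,  0.02555499,  0.01267143]), 'width': 94.00144028821506}
scene 443.1682176515864 257.02379306681786 188.63213629561798 [[-0.88, 0.343, -0.329, 878.115], [0.475, 0.605, -0.639, 857.21], [-0.02, -0.719, -0.695, 982.219], [0.0, 0.0, 0.0, 1.0]]
side 401.5759246827179 254.0359990672355 183.25397241312146 [[0.773, -0.388, 0.502, -118.662], [-0.635, -0.472, 0.612, -648.796], [-0.0, -0.792, -0.611, 815.392], [0.0, 0.0, 0.0, 1.0]]
wrist 297.3186396354542 256.37544798200827 195.5481831196274 [[0.331, 0.909, 0.252, 141.254], [0.944, -0.318, -0.09, 639.916], [-0.001, 0.268, -0.964, 383.033], [0.0, 0.0, 0.0, 1.0]]
```

View pics/scene0.png

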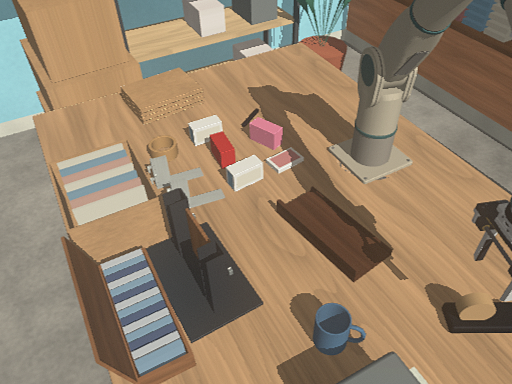

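View pics/side0.png

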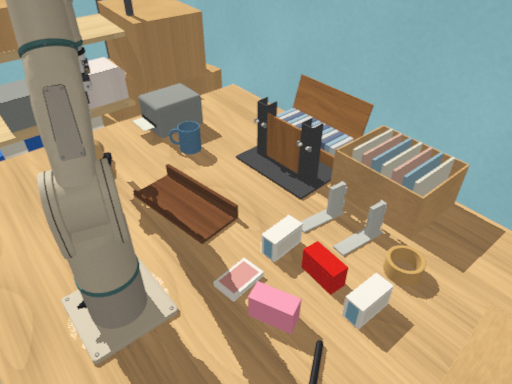

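View pics/wrist0.png

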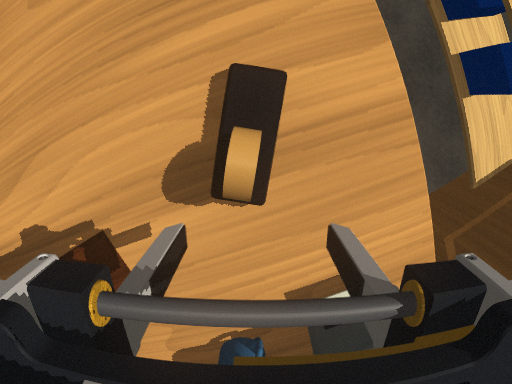

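```bash
cat >> h.py <<'E'
def ortho(cs,x0=0,x1=1000,y0=-700,y1=600,s=2,zmax=320,zmin=-5):
    # rows: x decreasing (up=far), cols: y decreasing (left = +y)
    H=int((x1-x0)/s);W=int((y1-y0)/s); im=np.zeros((H,W,3),np.uint8); hz=np.full((H,W),-1e3)
    for c in cs:
        P=cloud(c).reshape(-1,3); C=np.array(c['color']).reshape(-1,3)
        ok=np.isfinite(P[:,0])&(P[:,2]<zmax)&(P[:,2]>zmin)&(P[:,0]>x0)&(P[:,0]<x1)&(P[:,1]>y0)&(P[:,1]<y1)
        P=P[ok];C=C[ok]; o=np.argsort(P[:,2]);P=P[o];C=C[o]
        r=((x1-P[:,0])/s).astype(int).clip(0,H-1);k=((y1-P[:,1])/s).astype(int).clip(0,W-1)
        im2=np.zeros_like(im);h2=np.full((H,W),-1e3); im2[r,k]=C;h2[r,k]=P[:,2]
        m=h2>hz; im[m]=im2[m];hz[m]=h2[m]
    return im,hz
E
python3 - <<'E'
from h import *
cs=[dict(np.load(f'pics/{n}0.npz')) for n in ('scene','side')]
im,hz=ortho(cs)
cv2.imwrite('pics/orth.png',im)
hv=cv2.applyColorMap(np.clip(hz,0,250).astype(np.uint8),cv2.COLORMAP_JET);hv[hz<-100]=0
cv2.imwrite('pics/orthz.png',hv)
E
```

```text
(no output)
```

View pics/orth.png

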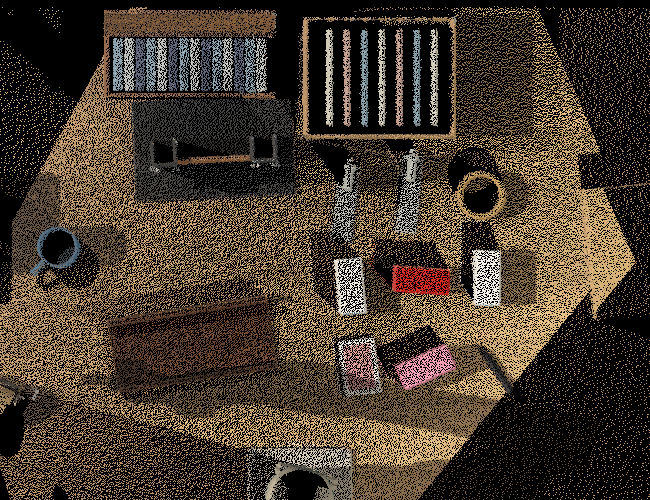

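View pics/orthz.png

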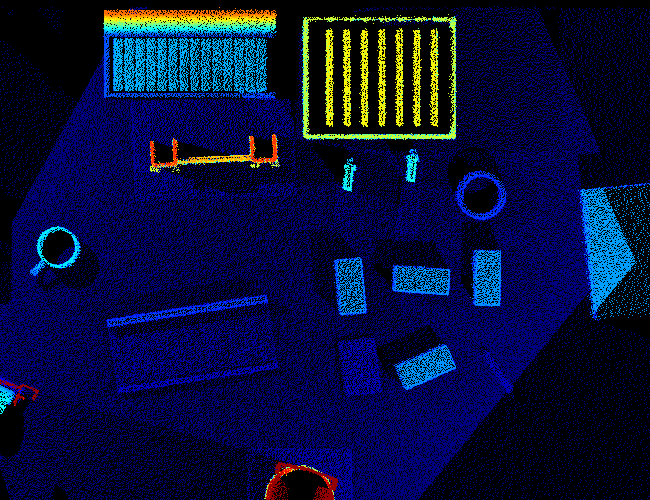

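```bash
cat > meas.py <<'E'
from h import *
def pts(cs,box):
    out=[]
    for c in cs:
        P=cloud(c).reshape(-1,3); x0,x1,y0,y1,z0,z1=box
        m=(P[:,0]>x0)&(P[:,0]<x1)&(P[:,1]>y0)&(P[:,1]<y1)&(P[:,2]>z0)&(P[:,2]<z1)
        out.append(P[m])
    return out
def rect(P):
    (c,wh,a)=cv2.minAreaRect(P[:,:2].astype(np.float32)); 
    w,h=wh
    if w<h: a+=90; w,h=h,w
    a=(a+90)%180-90
    return np.round([c[0],c[1],w,h,a],1)   # a: direction of long side from +x (deg)
E
python3 - <<'E'
from meas import *
cs=[dict(np.load(f'pics/{n}0.npz')) for n in ('scene','side')]
R=dict(b1=(355,500,-145,-65,64,80),b2=(375,520,-410,-335,64,80),red=(395,480,-310,-175,64,80),
 strip=(330,425,50,400,46,54), wa=(600,690,-120,-85,100,112), wb=(630,710,-240,-205,100,112),
 arma=(510,625,-120,-60,3,9),armb=(520,640,-250,-190,3,9), tape=(550,670,-430,-300,40,55),mug=(450,570,420,560,85,100), flat=(190,340,-180,-60,10,60))
for k,b in R.items():
    for n,P in zip(('sc','si'),pts(cs,b)):
        if len(P)>5: print(k,n,len(P),rect(P),'z',np.percentile(P[:,2],[5,50,95]).round(1),'mean',P[:,:2].mean(0).round(1))
b=(630,760,30,320,130,225)
for n,P in zip(('sc','si'),pts(cs,b)):
    print('stand',n,len(P),rect(P),P.min(0),P.max(0))
E
```

```text
b1 sc 375 [428.9 -98.8 108.2  59.    6.9] z [64.9 67.7 71.2] mean [429.8 -98.8]
b1 si 595 [ 426.7 -102.6  111.1   51.     5.2] z [66.2 69.3 71.8] mean [ 423.8 -104.2]
b2 sc 263 [ 443.9 -374.6  108.8   57.7   -1.5] z [64.5 67.9 71. ] mean [ 445.5 -371.8]
b2 si 931 [ 4.438e+02 -3.758e+02  1.118e+02  5.120e+01 -4.000e-01] z [67.  69.6 71.8] mean [ 440.8 -376.7]
red sc 304 [ 440.3 -243.2  112.6   51.2   85.5] z [64.8 67.4 70.3] mean [ 440.4 -239.9]
red si 746 [ 439.6 -243.3  111.7   52.6   85.7] z [66.5 69.5 71.8] mean [ 437.6 -247.1]
strip sc 391 [379.3 226.1 320.4  15.8 -81.4] z [46.4 48.3 50.9] mean [376.6 242. ]
strip si 304 [378.  225.8 321.5  16.4 -80.8] z [46.6 49.1 51.7] mean [379.  212.8]
wa sc 63 [645.5 -98.2  50.   18.7  -3. ] z [100.8 102.9 105.8] mean [646.5 -95.6]
wa si 68 [645.2 -99.9  53.6  20.6  -3.6] z [101.2 104.3 107.1] mean [646.  -99.6]
wb sc 62 [ 663.7 -222.3   49.9   18.1   -5. ] z [100.3 102.8 105.5] mean [ 665.6 -222.1]
wb si 85 [ 663.9 -226.1   53.6   20.6    1.7] z [100.6 103.9 106.3] mean [ 663.2 -225.3]
arma sc 224 [570.6 -90.  107.1  50.7  -6.9] z [3.1 5.  
[... 349 characters left out ...]
 611.  -358.9]
tape si 457 [ 608.9 -364.3   95.6   93.6  -58.7] z [41.4 47.1 49.8] mean [ 607.5 -365.8]
mug sc 295 [506.  485.9  79.6  78.3  61.9] z [86.  91.8 95.4] mean [505.9 485.9]
mug si 121 [503.  483.6  88.7  76.5  82.3] z [86.1 90.8 96. ] mean [503.4 481.6]
flat sc 461 [ 267.5 -119.2  112.1   75.8    8.1] z [10.9 14.6 18.2] mean [ 268.8 -116.1]
flat si 1043 [ 266.4 -120.5  111.8   71.8    7.2] z [13.3 16.5 18.9] mean [ 263.1 -122.9]
stand sc 2047 [692.5 173.5 254.7  61.1 -87.3] [657.18505158  46.45178116 130.04528139] [728.80546887 299.94775202 217.47356598]
stand si 1524 [693.2 170.4 254.9  66.9 -87. ] [655.11211945  41.38212924 130.15617515] [730.3709054  298.50721405 217.02229095]
```

```bash
cat >> h.py <<'E'
def wcloud(c):
    z=np.array(c['range_z']).astype(float); v,u=np.indices(z.shape); T=np.array(c['pose'])
    a=(u-c['cx'])/c['fx'];b=(v-c['cy'])/c['fy'];r=np.hypot(a,b)+1e-9
    t=np.tan(np.minimum(r,1.4))/r
    P=np.stack([a*t*z,b*t*z,z],-1); W=P@T[:3,:3].T+T[:3,3]; W[(z<=0)]=np.nan
    return W
E
python3 - <<'E'
from h import *
for yaw,y in ((0,95),(180,250)):
    for p in ([660,y,300],[620,y-300,240]):
        q=manip.solve_ik(p,[180,0,yaw]); print(yaw,p,None if q is None else np.round(q))
for p,r in (([620,172,200],[180,0,90]),([620,172,200],[180,0,-90]),([680,172,250],[180,0,93]),([680,272,250],[180,0,93]),([630,-100,250],[180,0,-4+90])):
    q=manip.solve_ik(p,r); print(p,r,None if q is None else np.round(q))
manip.goto([660,250,330],[180,0,180])
snap('wrist','w1'); print(manip.sense()['clock'])
E
```

```text
0 [660, 95, 300] [-27.  36.  29.  79. -18.  70.   4.]
0 [620, -205, 240] [ -3.  39.  34.  86. -24.  62.  36.]
180 [660, 250, 300] [-11.  39. -25.  70.  16.  74. 145.]
180 [620, -50, 240] [ -31.   48.   66.   91.  -46.   71. -137.]
[620, 172, 200] [180, 0, 90] [-18.  37.  -0.  89.   0.  54.  72.]
[620, 172, 200] [180, 0, -90] [-42.  43.  44.  90. -33.  60. -79.]
[680, 172, 250] [180, 0, 93] [-16.  39.  -0.  76.   0.  65.  76.]
[680, 272, 250] [180, 0, 93] [-23.  42.  -2.  69.   2.  68.  68.]
[630, -100, 250] [180, 0, 86] [-0. 34. 11. 87. -7. 60. 99.]
2.4
```

View pics/w1.png

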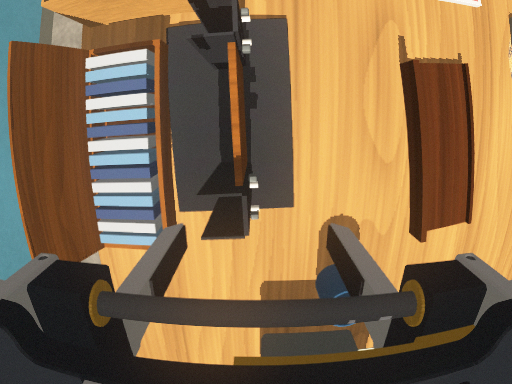

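```bash
cat > st.py <<'E'
from meas import *
def stand(W,n):
    P=W.reshape(-1,3); P=P[np.isfinite(P[:,0])]
    Q=P[(P[:,2]>205)&(P[:,2]<222)&(P[:,0]>630)&(P[:,0]<760)&(P[:,1]>20)&(P[:,1]<330)]
    for nm,S in (('R',Q[Q[:,1]<172]),('L',Q[Q[:,1]>=172])):
        if len(S)<20: continue
        f=S[S[:,0]<np.percentile(S[:,0],2)+6]
        print(n,nm,len(S),'y',np.percentile(S[:,1],[0,1,99,100]).round(1),'x',np.percentile(S[:,0],[0,1,10,50]).round(1),rect(S), 'ztop',np.percentile(S[:,2],[50,95]).round(1),'front y',np.percentile(f[:,1],[1,99]).round(1))
if __name__=='__main__':
    stand(wcloud(dict(np.load('pics/w1.npz'))),'w1')
    for k in ('scene','side'): stand(cloud(dict(np.load(f'pics/{k}0.npz'))),k)
E
python3 st.py; python3 - <<'E'
from h import *
manip.goto([660,95,330],[180,0,0])
snap('wrist','w2'); print(manip.sense()['clock'])
import st; st.stand(wcloud(dict(np.load('pics/w2.npz'))),'w2')
E
```

```text
w1 R 447 y [61.1 61.4 98.7 98.9] x [676.8 677.  678.4 686.3] [694.3  89.2  59.5  29.   39.3] ztop [213.7 215.3] front y [61.2 96.4]
w1 L 727 y [248.2 248.4 297.6 298. ] x [667.7 667.8 669.6 684.9] [692.6 273.3  49.2  49.2   2. ] ztop [213.7 215.1] front y [250.8 295. ]
scene R 149 y [46.5 48.  98.4 99.1] x [676.6 677.7 680.9 698.1] [702.7  72.8  52.4  50.2 -87.2] ztop [210.6 214.8] front y [50.3 96.5]
scene L 191 y [246.7 247.3 298.9 299.4] x [666.5 667.8 670.8 688. ] [692.7 272.4  52.3  50.6 -87. ] ztop [211.7 214.9] front y [248.7 296.4]
side R 108 y [45.3 45.8 96.3 97.6] x [673.3 675.2 677.2 690.9] [701.   70.1  54.3  50.6   5.3] ztop [211.4 215.6] front y [52.  90.8]
side L 92 y [244.9 245.6 296.  298.5] x [664.7 664.7 667.5 683. ] [689.6 270.   53.8  49.7 -83.6] ztop [211.2 215.4] front y [251.8 289.2]
4.65
w2 R 726 y [47.8 49.2 98.6 98.8] x [677.1 677.3 679.2 693.9] [702.3  73.3  49.3  49.2 -87.2] ztop [213.7 215. ] front y [51.5 96.6]
w2 L 464 y [247.6 248.  286.7 287.5] x [667.9 667.9 669.7 677.2] [685.6 258.3  62.8  30.5 -36. ] ztop [213.8 215.2] front y [248.3 287.4]
```

View pics/w2.png

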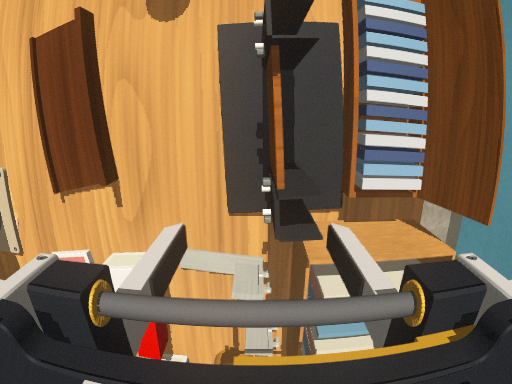

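```bash
python3 - <<'E'
from meas import *
a=np.radians(2.78); X=np.array([np.cos(a),np.sin(a)]);Y=np.array([-np.sin(a),np.cos(a)])
O=np.array([672.85,172.1])
for n in ('side0','scene0','w1','w2'):
    c=dict(np.load(f'pics/{n}.npz')); W=(wcloud if n[0]=='w' else cloud)(c).reshape(-1,3); W=W[np.isfinite(W[:,0])]
    xs=(W[:,:2]-O)@X; ys=(W[:,:2]-O)@Y
    for sgn in (1,-1):
        m=(abs(ys-sgn*100)<30)&(W[:,2]>90)&(W[:,2]<214)&(xs>-9)&(xs<6)
        print(n,sgn,m.sum(),'xs pct',np.percentile(xs[m],[2,10,25,50,75]).round(1) if m.sum()>10 else '','ys',np.percentile(ys[m],[1,50,99]).round(1)if m.sum()>10 else '')
        m2=(abs(ys-sgn*100)<30)&(W[:,2]>209)&(W[:,2]<222)&(xs<8)&(xs>-10)
        if m2.sum()>5: print('   top',m2.sum(),np.percentile(ys[m2],[1,99]).round(1),np.percentile(xs[m2],[1,50]).round(1))
c=cv2.imread('pics/side0.png')[80:200,225:345]; cv2.imwrite('pics/crop1.png',cv2.resize(c,None,fx=5,fy=5,interpolation=cv2.INTER_CUBIC))
E
```

```text
side0 1 306 xs pct [-6.8 -2.  -0.5  0.8  2.6] ys [ 70.5  93.  120.3]
   top 24 [ 74.9 117.1] [-3.1  1.7]
side0 -1 405 xs pct [-8.3 -2.4 -0.8  0.7  2.1] ys [-127.5 -102.4  -71.6]
   top 33 [-125.7  -79.6] [-3.3  1.2]
scene0 1 169 xs pct [-8.  -4.   1.   3.8  5.2] ys [ 77.6 115.9 127.7]
   top 51 [ 75.2 124.7] [0.2 4.1]
scene0 -1 77 xs pct [-8.2 -5.6  1.5  4.   5.1] ys [-122.4  -94.9  -73.6]
   top 35 [-122.3  -76. ] [0.5 3.5]
w1 1 577 xs pct [-8.4 -6.7 -3.4  0.1  2.8] ys [ 71.3  87.4 126.3]
   top 243 [ 76.3 122.9] [0.1 2.8]
w1 -1 574 xs pct [-8.5 -6.7 -3.2  0.   2.5] ys [-125.6  -86.4  -71.8]
   top 197 [-111.1  -76.1] [-0.   2.6]
w2 1 615 xs pct [-8.6 -6.5 -3.   0.4  2.7] ys [ 71.6  87.9 125.6]
   top 216 [ 75.6 115.3] [0.4 3.1]
w2 -1 574 xs pct [-8.4 -6.6 -3.   0.2  2.8] ys [-125.5  -87.   -71.6]
   top 246 [-123.9  -76. ] [0.1 3. ]
```

View pics/crop1.png

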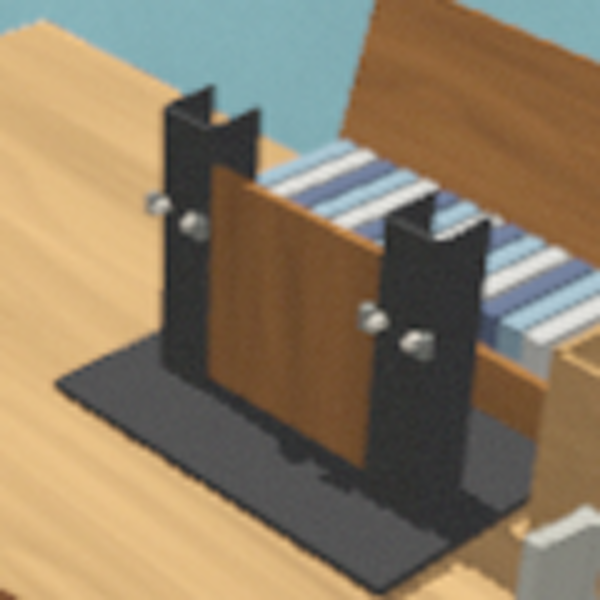

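```bash
python3 - <<'E'
from meas import *
a=np.radians(2.78); X=np.array([np.cos(a),np.sin(a)]);Y=np.array([-np.sin(a),np.cos(a)]);O=np.array([672.85,172.1])
for n in ('w1','w2'):
    W=wcloud(dict(np.load(f'pics/{n}.npz'))).reshape(-1,3); W=W[np.isfinite(W[:,0])]
    xs=(W[:,:2]-O)@X; ys=(W[:,:2]-O)@Y
    for s in (1,-1):
        m=(abs(ys-s*100)<30)&(W[:,2]>137)&(W[:,2]<152)&(xs<-4)&(xs>-14)
        print(n,s,m.sum(),np.sort(ys[m])[::max(1,m.sum()//12)].round(0))
W=wcloud(dict(np.load('pics/w2.npz'))).reshape(-1,3); W=W[np.isfinite(W[:,0])]
for k,b in dict(wa=(600,690,-120,-75,98,112), wb=(630,710,-250,-205,98,112),arma=(490,625,-130,-50,3,10)).items():
    m=(W[:,0]>b[0])&(W[:,0]<b[1])&(W[:,1]>b[2])&(W[:,1]<b[3])&(W[:,2]>b[4])&(W[:,2]<b[5])
    P=W[m]; print(k,m.sum(), rect(P) if m.sum()>5 else '')
E
```

```text
w1 1 152 [ 72.  73.  76.  78.  82.  84.  87. 112. 114. 117. 120. 122. 125.]
w1 -1 150 [-127. -124. -121. -119. -116. -114. -111.  -87.  -84.  -82.  -78.  -75.
  -73.]
w2 1 161 [ 72.  73.  76.  79.  83.  85.  88. 112. 115. 118. 120. 122. 125.]
w2 -1 148 [-127. -123. -120. -119. -115. -113. -111.  -86.  -84.  -82.  -78.  -74.
  -72.]
wa 269 [645.6 -95.8  50.2  15.4  -2.5]
wb 200 [ 663.  -222.9   49.9   16.3   -2.3]
arma 1019 [570.2 -88.2 107.9  41.8  -6.9]
```

```bash
cat > b1.py <<'E'
from h import *
import sys
def grab(gx,gy,byaw):
    R=[180,0,90+byaw]
    manip.goto([gx,gy,200],R)
    manip.servo_line([gx,gy,88],vel=120)
    s=manip.sense(); print('pre',s['tool_pos'].round(1),s['ft_force'].round(1))
    manip.clamp(40); s=manip.sense(); print('width',s['width'],s['ft_force'].round(1))
    manip.servo_line([gx,gy,215],vel=120)
    s=manip.sense(); print('lift',s['width'],s['ft_force'].round(1),s['tool_pos'].round(1),s['clock'])
E
python3 - <<'E'
from b1 import *
grab(640.5,-96.4,-6.8)
snap('side','a1'); snap('scene','a2')
im=np.hstack([cv2.imread('pics/a1.png')[100:350,150:],cv2.imread('pics/a2.png')[50:300,100:450]])
cv2.imwrite('pics/a12.png',im)
E
```

```text
pre [641.2 -96.5  88.8] [ 0.1 -0.6 -0.1]
width 11.617040333313298 [ 0.5 -1.  -0.2]
lift 12.03635046869343 [-0.   0.5 -3.3] [639.8 -96.3 214. ] 9.5583
```

View pics/a12.png

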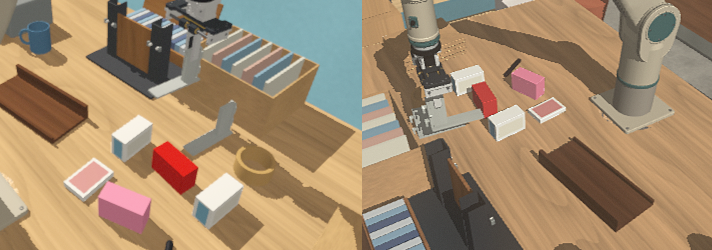

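```bash
cat > chk.py <<'E'
from meas import *
def held(tag,cam,tp,yaw,zr=(120,140)):
    W=cloud(dict(np.load(f'pics/{tag}.npz'))).reshape(-1,3); W=W[np.isfinite(W[:,0])]
    a=np.radians(yaw);X=np.array([np.cos(a),np.sin(a)]);Y=np.array([-np.sin(a),np.cos(a)])
    x=(W[:,:2]-tp[:2])@X;y=(W[:,:2]-tp[:2])@Y
    m=(x>-140)&(x<-25)&(abs(y)<28)&(W[:,2]>zr[0])&(W[:,2]<zr[1])
    p=np.polyfit(x[m],W[m,2],1)
    print(tag,m.sum(),'front tip x',np.percentile(x[m],[0,1,2]).round(1),'y',np.percentile(y[m],[1,99]).round(1),'z at -30,-100',np.polyval(p,[-30,-100]).round(1))
E
python3 - <<'E'
from chk import *
tp=[639.8,-96.3]
held('a1','side',tp,-6.8); held('a2','scene',tp,-6.8)
E
```

```text
a1 391 front tip x [-127.3 -125.6 -125.1] y [-21.9  20.4] z at -30,-100 [131.5 131.5]
a2 355 front tip x [-125.2 -124.4 -123.2] y [-20.3  22.6] z at -30,-100 [129.9 129.6]
```

```bash
cat > stf.py <<'E'
from h import *
SY=2.78; a_=np.radians(SY); SX_=np.array([np.cos(a_),np.sin(a_)]);SY_=np.array([-np.sin(a_),np.cos(a_)]);SO=np.array([672.85,172.1])
def s2w(x,y,z): 
    p=SO+x*SX_+y*SY_; return [p[0],p[1],z]
def w2s(p): d=np.array(p[:2])-SO; return np.array([d@SX_,d@SY_,p[2]])
def st(tag=''):
    s=manip.sense(); f=s['ft_force']; fs=[f[:2]@SX_,f[:2]@SY_,f[2]]
    print(tag,'S',w2s(s['tool_pos']).round(1),'F',np.round(fs,1),'rot',s['tool_rot'].round(1),'w',round(s['width'],1),'t',round(s['clock'],1)); return s,np.array(fs)
E
cat > hook.py <<'E'
from stf import *
def approach(ys):
    p=manip.sense()['tool_pos']
    manip.servo_line([560,p[1],216],vel=200)
    manip.servo_line(s2w(-75,ys,216),[180,0,90+SY],vel=220)
    manip.servo_line(s2w(-60,ys,197),vel=100); st('pre')
def push(ys):
    manip.servo_line(s2w(-36,ys,197),vel=50); st('x-36')
    x=-36; fs0=None
    for x in np.arange(-34,-22,2.):
        manip.servo_line(s2w(x,ys,197),vel=25); s,f=st(f'x{x}')
        if f[0]<-6: break
    return x
E
python3 - <<'E'
from hook import *
approach(100); 
x=push(100); print(x)
E
```

```text
pre S [-60.2  99.2 196. ] F [-0.   0.1 -2.8] rot [-1.799e+02  1.000e-01  9.270e+01] w 11.7 t 12.4
x-36 S [-36.2 100.  196.8] F [-0.6  0.3 -3.1] rot [-180.     0.    92.8] w 12.0 t 13.1
x-34.0 S [-34. 100. 197.] F [-0.2  0.3 -3.5] rot [-180.    -0.    92.8] w 11.9 t 13.3
x-32.0 S [-31.9 100.  197. ] F [-1.   1.4 -3.6] rot [180.   -0.   92.8] w 12.0 t 13.6
x-30.0 S [-29.9 100.  196.9] F [ 0.   0.2 -3.9] rot [180.    0.   92.8] w 12.0 t 13.8
x-28.0 S [-29.8 100.1 196.5] F [-5.9  0.2 -1.6] rot [-179.8    0.    92.8] w 11.8 t 14.1
x-26.0 S [-29.8 100.2 196.2] F [-9.5 -0.4 -1.8] rot [-1.795e+02  1.000e-01  9.280e+01] w 11.6 t 14.3
-26.0
```

```bash
cat >> hook.py <<'E'
def lower(ys,x=-28.5):
    for z in np.arange(195,181,-2.):
        manip.servo_line(s2w(x,ys,z),vel=30); s,f=st(f'z{z}')
        if f[2]>4: break
def rel(ys):
    p=w2s(manip.sense()['tool_pos'])
    manip.let_go(); manip.hold(0.2); st('open')
    manip.servo_line(s2w(p[0],ys,260),vel=150); st('up')
E
python3 - <<'E'
from hook import *
lower(100)
E
```

```text
z195.0 S [-29.8 100.3 194.5] F [-4.9  0.5 -4. ] rot [-179.8    0.    92.8] w 11.9 t 14.6
z193.0 S [-29.8 100.3 192.5] F [-5.8  0.2 -2.5] rot [-179.8    0.    92.8] w 11.6 t 14.8
z191.0 S [-29.8 100.2 190.5] F [-5.8 -0.1 -3.5] rot [-179.8    0.    92.8] w 11.7 t 15.1
z189.0 S [-29.9 100.3 188.5] F [-5.1  0.3 -2.9] rot [-179.8    0.    92.8] w 12.2 t 15.3
z187.0 S [-29.8  99.3 187. ] F [-6.9 -1.4  0.2] rot [-1.798e+02  1.000e-01  9.280e+01] w 12.0 t 15.6
z185.0 S [-29.8  99.6 185.6] F [-7.2 -1.2  3.1] rot [-1.798e+02  1.000e-01  9.280e+01] w 11.9 t 15.8
z183.0 S [-29.8  99.8 183.6] F [-7.1 -0.5  3. ] rot [-179.9    0.    92.8] w 11.6 t 16.1
```

```bash
python3 - <<'E'
from hook import *
for z in (181,179,177,175,173):
    manip.servo_line(s2w(-29.5,100,z),vel=30); s,f=st(f'z{z}')
    if f[2]>18: break
rel(100)
snap('side','l1');snap('scene','l2')
im=np.hstack([cv2.imread('pics/l1.png')[60:260,180:400],cv2.imread('pics/l2.png')[150:350,100:320]])
cv2.imwrite('pics/l12.png',cv2.resize(im,None,fx=1.8,fy=1.8))
E
```

```text
z181 S [-29.8  99.7 181.2] F [-4.6 -0.6  0. ] rot [-180.     0.    92.8] w 11.7 t 16.3
z179 S [-29.8  99.5 178.1] F [-3.8 -1.3 -5. ] rot [-179.9    0.    92.8] w 12.1 t 16.6
z177 S [-29.8  99.6 177.8] F [-5.9 -1.1  1.8] rot [-180.     0.    92.8] w 11.8 t 16.8
z175 S [-29.8  99.7 177.6] F [-9.  -3.6 10. ] rot [180.    0.   92.8] w 11.5 t 17.1
z173 S [-29.7  99.7 177.5] F [-11.6  -4.4  20.1] rot [180.    0.   92.8] w 11.6 t 17.3
open S [-29.5 100.  173. ] F [ 0.1 -0.2  1.1] rot [-180.    -0.    92.8] w 94.2 t 18.8
up S [-30.3  99.8 259.1] F [-0.4 -0.  -0.1] rot [-179.9    0.    92.8] w 94.3 t 19.6
```

View pics/l12.png

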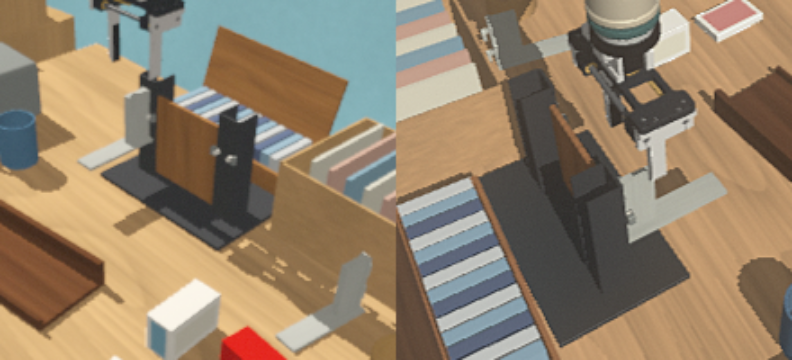

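```bash
python3 - <<'E'
from meas import *
from stf import w2s
cs=[dict(np.load(f'pics/{n}.npz')) for n in ('l1','l2')]
for k,b in dict(wb=(630,710,-250,-200,98,112),arm=(500,625,-260,-180,3,9)).items():
    for P in pts(cs,b):
        if len(P)>8:
            print(k,len(P),rect(P),np.median(P[:,:2],0).round(1))
            if k=='arm':
                p=np.polyfit(P[:,0],P[:,1],1);print('slope',np.degrees(np.arctan(p[0])))
                # edges: per-x-bin mean of y extremes
                bx=np.arange(525,620,10); c=[(x,(P[(abs(P[:,0]-x)<5)][:,1].min()+P[(abs(P[:,0]-x)<5)][:,1].max())/2) for x in bx if (abs(P[:,0]-x)<5).sum()>4]
                c=np.array(c);p=np.polyfit(c[:,0],c[:,1],1);print('mid slope',np.degrees(np.arctan(p[0])),np.polyval(p,[530,660]))
for P in pts(cs,(580,700,255,290,185,205)):
    if len(P)>8: print('seated web top z',len(P),np.percentile(P[:,2],[50,80,95]).round(1), rect(P), w2s([*rect(P)[:2],0]))
E
```

```text
wb 88 [ 664.1 -226.    54.    18.6   -1.4] [ 662.5 -225.8]
wb 66 [ 663.7 -222.8   50.    19.    -5.2] [ 665.2 -221.4]
arm 357 [ 574.6 -216.9  105.3   55.3  -13.6] [ 577.9 -217.9]
slope -4.619260386539875
mid slope -6.634780774699905 [-211.72591436 -226.84740472]
arm 127 [ 588.1 -221.8   75.8   62.7    4.1] [ 590.6 -214.6]
slope 1.2611283361539443
mid slope 7.1190760684593695 [-224.00565363 -207.76934211]
seated web top z 93 [193.5 196.4 203.2] [644.5 273.   54.5  33.8  -1.2] [-23.42287291 102.15626033   0.        ]
seated web top z 127 [192.6 194.5 201. ] [650.2 271.3  51.6  24.2  -7.6] [-17.81203298 100.18180464   0.        ]
```

```bash
python3 - <<'E'
from stf import *
from meas import *
manip.goto([700,-222,230],[180,0,86])
c=snap('wrist','wb1'); W=wcloud(c).reshape(-1,3); W=W[np.isfinite(W[:,0])]
def sel(b): return W[(W[:,0]>b[0])&(W[:,0]<b[1])&(W[:,1]>b[2])&(W[:,1]<b[3])&(W[:,2]>b[4])&(W[:,2]<b[5])]
P=sel((630,710,-250,-200,98,112)); print(len(P),rect(P) if len(P) else '')
P=sel((500,625,-260,-180,3,9)); print(len(P),rect(P))
c=np.array([(x,(P[(abs(P[:,0]-x)<5)][:,1].min()+P[(abs(P[:,0]-x)<5)][:,1].max())/2) for x in np.arange(545,620,10)])
p=np.polyfit(c[:,0],c[:,1],1);print('mid slope',np.degrees(np.arctan(p[0])),np.polyval(p,[540,660])); st()
E
```

```text
681 [ 663.5 -223.7   50.6   17.    -3.9]
2127 [ 580.  -215.5   91.7   40.    -4.9]
mid slope -4.891498398797256 [-212.10454897 -222.37424164]
 S [   8.9 -392.6  230.2] F [0.6 0.2 0.2] rot [ 1.80e+02 -1.00e-01  8.62e+01] w 94.0 t 21.5
```

View pics/wb1.png

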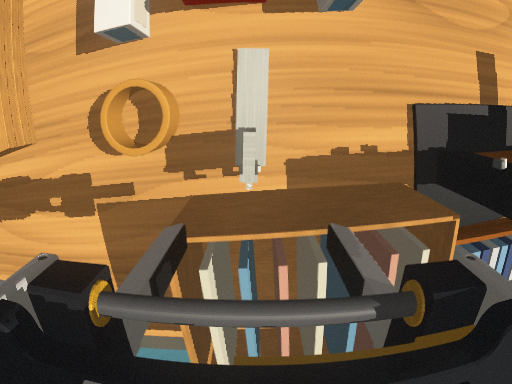

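```bash
python3 - <<'E'
from b1 import *
from hook import *
grab(658.5,-222.6,-4.9)
approach(-100)
print(push(-100))
E
```

```text
pre [ 659.3 -222.8   88.9] [ 0.9 -0.7  0.9]
width 11.672933462967915 [-1.2 -0.3 -0.2]
lift 12.098294375156584 [-0.4 -0.1 -2. ] [ 657.9 -222.4  213.9] 25.3417
pre S [ -60.3 -100.6  196.2] F [-1.   0.1 -2.4] rot [-179.9    0.    92.7] w 11.8 t 27.9
x-36 S [ -36.2 -100.   196.8] F [-0.7 -0.3 -3.8] rot [-180.     0.    92.8] w 11.5 t 28.5
x-34.0 S [ -34. -100.  197.] F [ 0.2  0.2 -2. ] rot [180.    0.   92.8] w 11.3 t 28.7
x-32.0 S [ -31.9 -100.   197. ] F [ 0.1  0.3 -2.4] rot [180.    0.   92.8] w 11.7 t 29.0
x-30.0 S [ -30.3 -100.   196.8] F [-0.4  0.5 -2.9] rot [-180.     0.    92.8] w 11.5 t 29.2
x-28.0 S [ -30.3 -100.   196.4] F [-5.2  0.  -2.5] rot [-179.7    0.    92.8] w 11.8 t 29.5
x-26.0 S [ -30.3 -100.   196. ] F [-9.3 -0.8  1.2] rot [-179.5    0.    92.8] w 11.6 t 29.7
-26.0
```

```bash
python3 - <<'E'
from hook import *
for z in (193,189,186,183,181,179,177,175,173,171):
    manip.servo_line(s2w(-28.5 if z>183 else -29.5,-100,z),vel=30); s,f=st(f'z{z}')
    if f[2]>18: break
rel(-100)
# move away for the view
manip.servo_line(s2w(-200,-100,300),vel=250)
snap('side','r1');snap('scene','r2')
im=np.hstack([cv2.imread('pics/r1.png')[60:260,180:400],cv2.imread('pics/r2.png')[150:350,100:320]])
cv2.imwrite('pics/r12.png',cv2.resize(im,None,fx=1.8,fy=1.8))
E
```

```text
z193 S [ -30.2 -100.   192.2] F [-4.7  0.3 -4.1] rot [-179.8    0.    92.8] w 11.8 t 30.1
z189 S [ -30.2 -100.   188.2] F [-5.4  0.  -3.8] rot [-179.8    0.    92.8] w 11.3 t 30.3
z186 S [ -30.2 -100.6  186. ] F [-7.5 -1.   0.7] rot [-1.798e+02  1.000e-01  9.280e+01] w 11.8 t 30.6
z183 S [ -30.2 -100.5  183.3] F [-6.4 -1.3  0.9] rot [-179.9    0.    92.8] w 11.6 t 30.8
z181 S [ -30.2 -100.4  181. ] F [-5.5 -0.6 -0.8] rot [-179.9    0.    92.8] w 11.3 t 31.1
z179 S [ -30.2 -100.4  178.3] F [-4.2 -0.4 -5.2] rot [-179.9    0.    92.8] w 11.7 t 31.3
z177 S [ -30.2 -100.4  177.6] F [-7.1  0.1  2. ] rot [-179.9    0.    92.8] w 12.1 t 31.6
z175 S [ -30.2 -100.4  177.5] F [-11.3  -1.4  12.4] rot [-180.     0.    92.8] w 11.8 t 31.8
z173 S [ -30.2 -100.4  177.4] F [-14.   -1.2  22.4] rot [180.    0.   92.8] w 11.6 t 32.1
open S [ -29.5 -100.   173. ] F [-0.3  0.  -0. ] rot [-180.     0.    92.8] w 93.8 t 33.6
up S [ -30.8 -100.1  259.2] F [-0.3 -0.4 -1. ] rot [-179.9    0.    92.8] w 94.0 t 34.3
```

View pics/r12.png

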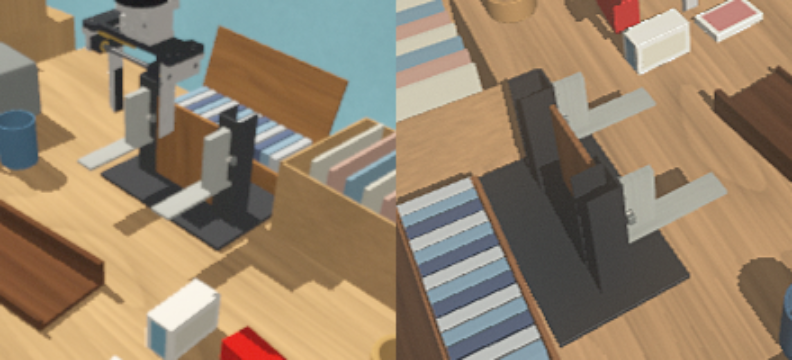

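```bash
cat > br.py <<'E'
from stf import *
def br(tags):
  for n in tags:
    W=cloud(dict(np.load(f'pics/{n}.npz'))).reshape(-1,3); W=W[np.isfinite(W[:,0])]
    x=(W[:,:2]-SO)@SX_;y=(W[:,:2]-SO)@SY_
    for s in (1,-1):
        m=(abs(y-s*100)<14)&(x>-58)&(x<-12)&(W[:,2]>183)&(W[:,2]<205)
        m2=(abs(y-s*100)<25)&(x>-175)&(x<-60)&(W[:,2]>82)&(W[:,2]<104)
        print(n,s,m.sum(),'topz',np.percentile(W[m,2],[50,75,95]).round(1),'y',np.percentile(y[m],[3,50,97]).round(1),'xfront',np.percentile(x[m],[2]).round(1), 'arm top z at-60,-150',np.polyval(np.polyfit(x[m2],W[m2,2],1),[-60,-150]).round(1) if m2.sum()>5 else '', np.percentile(y[m2],[2,98]).round(1))
E
python3 -c "
from br import *
br(['r1','r2'])
from meas import *
cs=[dict(np.load(f'pics/{n}.npz')) for n in ('r1','r2')]
for k,b in dict(strip=(330,425,50,400,46,54),lip=(200,350,0,400,18,24),b1=(355,500,-145,-65,64,80),b2=(375,520,-410,-335,64,80)).items():
  for P in pts(cs,b): print(k,rect(P),P[:,2].mean())
"
```

```text
r1 1 56 topz [191.  194.3 195.8] y [ 90.8  95.3 105.1] xfront [-50.6] arm top z at-60,-150 [95.5 94.2] [ 77.  118.7]
r1 -1 63 topz [192.3 194.4 196.5] y [-108.3 -104.5  -95.6] xfront [-51.2] arm top z at-60,-150 [95.1 94.8] [-122.2  -81.6]
r2 1 113 topz [192.2 193.9 194.9] y [ 93.  102.5 106.9] xfront [-48.9] arm top z at-60,-150 [94.  93.4] [ 79.9 120.3]
r2 -1 91 topz [191.9 193.3 195.5] y [-105.4  -96.   -92.2] xfront [-48.7] arm top z at-60,-150 [93.9 93.3] [-119.5  -79. ]
strip [378.4 224.6 318.4  16.7 -81. ] 49.06980586506766
strip [379.1 228.7 315.1  17.  -81.1] 48.3497792287744
lip [305.6 214.2 320.8 137.5 -81.2] 20.967792523773586
lip [248.3 228.2 343.5 124.5  77.2] 20.18758830181978
b1 [ 426.3 -101.5  110.8   53.3    5. ] 69.27705132627635
b1 [428.3 -99.5 111.   55.    5.5] 67.68408200818777
b2 [ 444.8 -375.9  111.5   50.2   -0.5] 69.4871903760934
b2 [ 444.2 -372.6  110.8   55.1    0.6] 67.77196417212637
```

```bash
python3 - <<'E'
from stf import *
for n in ('r1','w1','w2','r2'):
    W=(wcloud if n[0]=='w' else cloud)(dict(np.load(f'pics/{n}.npz'))).reshape(-1,3); W=W[np.isfinite(W[:,0])]
    x=(W[:,:2]-SO)@SX_;y=(W[:,:2]-SO)@SY_
    m=(abs(y)<60)&(x>-20)&(x<60)&(W[:,2]>60)&(W[:,2]<230)
    if m.sum()<20: continue
    print(n,m.sum(),'x',np.percentile(x[m],[2,10,50,90]).round(1),'z',np.percentile(W[m,2],[50,90,99]).round(1))
    for zz in (100,130,160,180):
        mm=m&(abs(W[:,2]-zz)<12)
        if mm.sum()>5: print('  ',zz,np.percentile(x[mm],[5,50]).round(1))
for o,yaw in ((8.9,0),):
  for yw in (8.9,188.9,-171.1):
    for p,r in (([379,226,34],yw),(s2w(-57,0,131),yw-6.1)):
        q=manip.solve_ik(p,[180,0,r]); print(yw,p,None if q is None else np.round(q))
E
```

```text
r1 707 x [2.  3.3 5.4 8. ] z [121.5 177.  185.9]
   100 [2.7 5.4]
   130 [2.5 5.5]
   160 [3.  5.2]
   180 [2.8 5.8]
w1 1389 x [ 4.6  5.1  6.9 11.9] z [183.6 184.9 185.6]
   100 [4.6 5.3]
   130 [4.6 5.2]
   160 [4.7 5.2]
   180 [5.1 8.7]
w2 1373 x [ 4.6  4.9  6.9 11.9] z [183.6 184.9 185.8]
   100 [4.6 5.4]
   130 [4.6 5.2]
   160 [4.7 5.2]
   180 [5.1 8.7]
r2 378 x [ 5.6  7.7 13.  13.6] z [165.7 183.7 186. ]
   100 [12.8 13.1]
   130 [12.7 13.2]
   160 [12.5 13.2]
   180 [ 5.7 11. ]
8.9 [379, 226, 34] [-40.  40.   8. 128. -24.  13.  -1.]
8.9 [np.float64(615.9170816882239), np.float64(169.3354362903658), 131] [-26.  42.  13.  94. -12.  46.  -4.]
188.9 [379, 226, 34] [-26.  40. -12. 128.  31.  15. 123.]
188.9 [np.float64(615.9170816882239), np.float64(169.3354362903658), 131] [ -4.  43. -23.  93.  21.  48. 147.]
-171.1 [379, 226, 34] [-26.  40. -12. 128.  31.  15. 123.]
-171.1 [np.float64(615.9170816882239), np.float64(169.3354362903658), 131] [ -4.  43. -23.  93.  21.  48. 147.]
```

```bash
python3 - <<'E'
from stf import *
manip.goto([378.8,226.3,150],[180,0,188.9])
manip.servo_line([378.8,226.3,34.5],vel=120); st('low')
manip.clamp(60); st('clamp')
manip.servo_line([378.8,226.3,60],vel=40); st('60')
manip.servo_line([378.8,226.3,184],vel=120); st('184')
snap('side','s1');snap('scene','s2')
cv2.imwrite('pics/s12.png',np.hstack([cv2.imread('pics/s1.png')[60:340,100:400],cv2.imread('pics/s2.png')[80:360,150:450]]))
E
```

```text
low S [-290.6   68.6   35. ] F [-0.  -0.3 -0.2] rot [ 1.800e+02  1.000e-01 -1.711e+02] w 93.9 t 37.4
clamp S [-291.5   68.3   34.5] F [-1.4  0.1  0.6] rot [-180.    -0.  -171.1] w 12.1 t 38.6
60 S [-291.1   68.3   60. ] F [-0.3  0.  -4.8] rot [-180.     0.  -171.1] w 11.7 t 39.4
184 S [-291.6   68.   183.4] F [ 0.1 -0.5 -6.4] rot [-1.800e+02 -1.000e-01 -1.711e+02] w 11.8 t 40.5
```

View pics/s12.png

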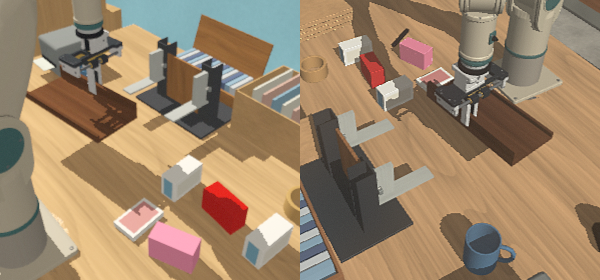

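```bash
cat > shf.py <<'E'
from stf import *
def shf(tags,c,yaw,zdeck,h=12):
    a=np.radians(yaw);X=np.array([np.cos(a),np.sin(a)]);Y=np.array([-np.sin(a),np.cos(a)])
    for n in tags:
        W=cloud(dict(np.load(f'pics/{n}.npz'))).reshape(-1,3); W=W[np.isfinite(W[:,0])]
        x=(W[:,:2]-c[:2])@X;y=(W[:,:2]-c[:2])@Y
        m=(x>-128)&(x<-10)&(abs(y)<155)&(abs(W[:,2]-zdeck)<h)
        for _ in range(3):
            A=np.c_[x[m],y[m],np.ones(m.sum())];k=np.linalg.lstsq(A,W[m,2],rcond=None)[0]
            r=abs(W[:,2]-k[0]*x-k[1]*y-k[2]); m=(x>-128)&(x<-10)&(abs(y)<155)&(r<4)
        m3=(x>-160)&(x<30)&(abs(y)<185)&(W[:,2]>zdeck-15)&(W[:,2]<zdeck+45)
        t=(abs(x)<14)&(abs(y)<175)&(abs(W[:,2]-zdeck-40)<6)
        # strip rear/front edge slope
        p=np.polyfit(y[t],x[t],1)
        print(n,m.sum(),'pitch,roll deg',np.degrees(k[:2]).round(2),'z rear(0)',k[2].round(1),'y ext',np.percentile(y[t],[0.5,99.5]).round(1),'front x',np.percentile(x[m3],0.5).round(1),'strip dx',p.round(4), 'strip x',np.percentile(x[t],[3,97]).round(1))
E
python3 -c "
from shf import *
shf(['s1','s2'],[378.1,225.9],8.9,159)"
```

```text
s1 2458 pitch,roll deg [ 0.07 -0.05] z rear(0) 158.4 y ext [-161.8  157.3] front x -140.9 strip dx [ 3.000e-04 -9.924e-01] strip x [-8.2  8. ]
s2 1935 pitch,roll deg [0.12 0.02] z rear(0) 156.7 y ext [-158.1  160. ] front x -139.0 strip dx [0.0019 1.3136] strip x [-6.4  8.1]
```

```bash
python3 - <<'E'
from stf import *
R=[180,0,180+SY]
manip.servo_line(s2w(-200,0,184),R,vel=200)
manip.servo_line(s2w(-75,0,180),vel=150); st('hover')
manip.servo_line(s2w(-68,0,136),vel=60); st('136')
for x in np.arange(-64,-50,2.):
    manip.servo_line(s2w(x,0,133),vel=25); s,f=st(f'x{x}')
    if f[0]<-6: break
E
```

```text
hover S [-76.4   0.4 179.8] F [-0.6  0.1 -6.3] rot [-1.800e+02 -1.000e-01 -1.772e+02] w 11.7 t 42.3
136 S [-67.8   0.2 136.2] F [ 0.1 -0.3 -6.1] rot [ 180.     0.  -177.2] w 11.7 t 43.2
x-64.0 S [-6.39e+01 -1.00e-01  1.33e+02] F [-0.2  0.1 -5.8] rot [-180.     0.  -177.2] w 11.6 t 43.6
x-62.0 S [-61.8   0.  133.1] F [ 0.4  0.2 -5. ] rot [ 180.     0.  -177.2] w 12.1 t 43.8
x-60.0 S [-59.8  -0.  133. ] F [-0.1  0.  -5.8] rot [ 180.     0.  -177.2] w 11.8 t 44.1
x-58.0 S [-57.8  -0.  133. ] F [ 0.1 -0.3 -5. ] rot [ 180.     0.  -177.2] w 11.9 t 44.3
x-56.0 S [-56.    0.  132.9] F [-0.5  0.4 -5.8] rot [ 180.    -0.  -177.2] w 11.5 t 44.6
x-54.0 S [-56.    0.  132.7] F [-5.8  0.1 -2.7] rot [-180.    -0.2 -177.2] w 11.8 t 44.8
x-52.0 S [-56.    0.  132.5] F [-9.   0.4 -1.2] rot [-179.9   -0.5 -177.2] w 11.3 t 45.1
```

```bash
python3 - <<'E'
from stf import *
for z in (131,130,129,128,127,126):
    manip.servo_line(s2w(-55.5,0,z),vel=20); s,f=st(f'z{z}')
    if f[2]>1: break
manip.let_go(); manip.hold(0.3); st('open')
manip.servo_line(s2w(-56.5,0,270),vel=150); st('up')
manip.servo_line(s2w(-300,0,350),vel=300)
snap('side','p1');snap('scene','p2')
cv2.imwrite('pics/p12.png',np.hstack([cv2.imread('pics/p1.png')[60:340,100:400],cv2.imread('pics/p2.png')[80:360,150:450]]))
from shf import *
from br import br
shf(['p1','p2'],s2w(-57,0,0),SY,105); br(['p1','p2'])
E
```

```text
z131 S [-5.600e+01  1.000e-01  1.308e+02] F [-2.8  0.3 -5.6] rot [-1.800e+02 -1.000e-01 -1.772e+02] w 11.7 t 45.4
z130 S [-5.610e+01  1.000e-01  1.302e+02] F [-5.1  0.1 -1. ] rot [-1.800e+02 -1.000e-01 -1.772e+02] w 11.6 t 45.7
z129 S [-5.62e+01  1.00e-01  1.30e+02] F [-5.9 -1.5  3.3] rot [-1.800e+02 -1.000e-01 -1.772e+02] w 12.0 t 45.9
open S [-55.5  -0.  129. ] F [-0.6  0.  -0.1] rot [-180.     0.  -177.2] w 94.3 t 47.5
up S [-57.1  -0.3 269. ] F [ 0.5  0.  -0.7] rot [-1.800e+02 -1.000e-01 -1.772e+02] w 94.3 t 48.6
p1 1988 pitch,roll deg [ 1.73 -0.02] z rear(0) 103.5 y ext [-159.8  158.8] front x -141.0 strip dx [ 4.0000e-04 -1.3169e+00] strip x [-8.   7.8]
p2 3552 pitch,roll deg [1.79 0.01] z rear(0) 102.3 y ext [-158.5  160.4] front x -138.9 strip dx [0.0005 0.3525] strip x [-6.1  7.7]
p1 1 54 topz [191.  193.9 195.6] y [ 89.9  94.7 104.1] xfront [-52.7] arm top z at-60,-150 [102.7 100.6] [ 75.7 123.9]
p1 -1 64 topz [192.2 193.2 194.7] y [-108.6 -105.1  -94.5] xfront [-55.] arm top z at-60,-150 [102.7 100.7] [-124.1  -76.2]
p2 1 115 topz [191.4 192.7 194. ] y [ 93.7 102.6 106.9] xfront [-52.] arm top z at-60,-150 [101.9  99.4] [ 75.9 124.2]
p2 -1 91 topz [190.9 192.3 193.5] y [-106.5  -96.3  -91.5] xfront [-51.5] arm top z at-60,-150 [101.6  99.2] [-124.1  -76.3]
```

View pics/p12.png

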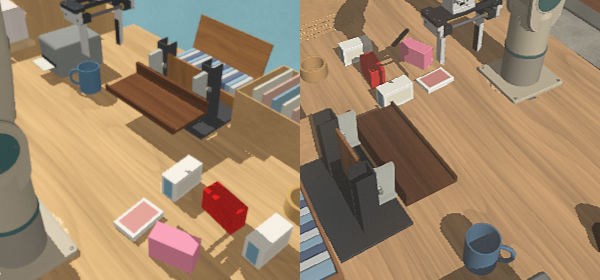

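```bash
cat > bx.py <<'E'
from stf import *
from meas import pts,rect
def find(tags,b):
    out=[]
    for P in pts([dict(np.load(f'pics/{n}.npz')) for n in tags],b):
        if len(P)>30:
            t=np.percentile(P[:,2],95); P=P[P[:,2]>t-5]; r=rect(P); print(len(P),r); out.append(r)
    return out
def pick(x,y,yaw):
    R=[180,0,90+yaw]
    manip.goto([x,y,180],R)
    manip.servo_line([x,y,48],vel=140); st('low')
    manip.clamp(30); st('clamp')
    manip.servo_line([x,y,80],vel=60); st('80')
    manip.servo_line([x,y,215],vel=160); st('lifted')
def place(ys,xs=-126):
    R=[180,0,90+SY]
    manip.servo_line(s2w(-260,ys,215),R,vel=250)
    manip.servo_line(s2w(xs,ys,215),vel=200)
    manip.servo_line(s2w(xs,ys,158),vel=100); s,f0=st('above')
    for z in np.arange(155,142,-1.5):
        manip.servo_line(s2w(xs,ys,z),vel=25); s,f=st(f'z{z:.1f}')
        if f[2]>f0[2]+3: break
E
python3 - <<'E'
from bx import *
find(['p1','p2'],(320,520,-180,-50,60,80)); find(['p1','p2'],(340,540,-440,-325,60,80))
E
```

```text
553 [ 427.3 -103.1  110.7   51.4    6.1]
324 [ 428.3 -100.2  108.2   54.8    6.4]
894 [ 443.9 -375.7  111.5   50.5   -0.7]
202 [ 445.6 -372.2  108.6   56.4   -1.5]
```

```bash
python3 - <<'E'
from bx import *
pick(428,-101.5,6)
snap('side','q1');snap('scene','q2')
cv2.imwrite('pics/q12.png',np.hstack([cv2.imread('pics/q1.png')[60:340,100:400],cv2.imread('pics/q2.png')[80:360,150:450]]))
E
```

```text
low S [-257.3 -261.3   48.6] F [0.8 0.4 0.2] rot [179.9   0.   96. ] w 93.9 t 52.0
clamp S [-257.8 -261.4   48. ] F [-0.  -0.   0.4] rot [180.   0.  96.] w 49.7 t 52.8
80 S [-257.9 -261.5   80.1] F [-0.6 -0.1 -1.9] rot [180.   0.  96.] w 49.9 t 53.5
lifted S [-258.6 -261.2  214.3] F [ 0.3 -0.1 -2.8] rot [-179.9   -0.    96. ] w 50.0 t 54.5
```

View pics/q12.png

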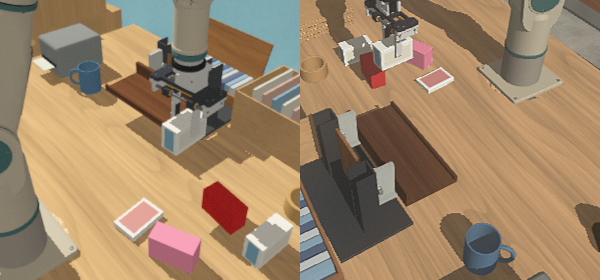

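```bash
python3 - <<'E'
from bx import *
place(55)
E
```

```text
above S [-125.8   55.3  158.5] F [ 0.  -0.6 -1.8] rot [180.   -0.   92.8] w 50.2 t 57.5
z155.0 S [-125.8   55.   155.3] F [-0.8 -0.2 -2. ] rot [180.   -0.   92.8] w 49.5 t 57.8
z153.5 S [-126.    55.   153.5] F [-0.3 -0.4 -2.2] rot [-180.     0.    92.8] w 49.9 t 58.0
z152.0 S [-126.1   55.   151.9] F [-0.1 -0.5 -2.3] rot [-180.     0.    92.8] w 50.1 t 58.3
z150.5 S [-126.1   54.9  151. ] F [-2.5 -1.1  3.7] rot [180.    0.   92.8] w 49.6 t 58.5
```

```bash
python3 - <<'E'
from bx import *
manip.let_go(); manip.hold(0.3); st('open')
p=w2s(manip.sense()['tool_pos'])
manip.servo_line(s2w(p[0],55,260),vel=150)
manip.servo_line(s2w(-350,-100,320),vel=300)
snap('side','t1');snap('scene','t2')
cv2.imwrite('pics/t12.png',np.hstack([cv2.imread('pics/t1.png')[60:340,100:400],cv2.imread('pics/t2.png')[80:360,150:450]]))
from shf import *
from br import br
shf(['t1','t2'],s2w(-57,0,0),SY,105); br(['t1','t2'])
for r in find(['t1','t2'],(450,680,180,280,155,185)): print(w2s(r[:2].tolist()+[0])[:2],r[4]-SY)
find(['t1','t2'],(340,540,-440,-325,60,80)); st()
E
```

```text
open S [-126.    55.   150.5] F [-1.4 -0.2 -0.2] rot [180.    0.   92.8] w 94.0 t 59.7
t1 1389 pitch,roll deg [ 1.79 -0.02] z rear(0) 103.6 y ext [-161.3  158.9] front x -140.5 strip dx [-0.0034 -1.5907] strip x [-8.6  7. ]
t2 2405 pitch,roll deg [1.97 0.01] z rear(0) 102.4 y ext [-157.5  159.8] front x -138.6 strip dx [0.     0.5188] strip x [-6.1  9.4]
t1 1 53 topz [190.5 193.5 195.4] y [ 90.7  94.5 105.6] xfront [-53.5] arm top z at-60,-150 [101.   99.9] [ 96.  124.2]
t1 -1 65 topz [192.1 193.4 195.8] y [-108.9 -104.5  -95.9] xfront [-53.9] arm top z at-60,-150 [102.9 100.8] [-123.9  -75.7]
t2 1 119 topz [191.1 192.4 193.9] y [ 93.8 103.3 107.1] xfront [-51.9] arm top z at-60,-150 [102.   99.2] [ 78.7 123.7]
t2 -1 91 topz [191.3 192.6 193.9] y [-106.3  -96.5  -92. ] xfront [-51.8] arm top z at-60,-150 [102.   99.1] [-123.9  -75.8]
81 [661.5 240.1 108.6  46.7 -51.7]
89 [651.  242.4 114.   75.7 -31.5]
[-8.0385665  68.47046041] -54.480000000000004
[-18.41465678  71.27701534] -34.28
893 [ 443.8 -375.7  111.4   50.8   -0.7]
228 [ 445.  -372.8  109.7   57.8   -1.9]
 S [-349.1  -99.2  319.6] F [0.3 0.2 0.4] rot [-180.    -0.    92.9] w 93.9 t 61.7
```

View pics/t12.png

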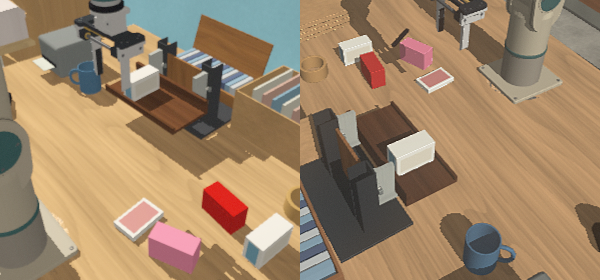

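```bash
python3 - <<'E'
from bx import *
pick(444.5,-374.3,-0.8)
snap('side','u1')
place(-55)
E
```

```text
low S [-254.1 -535.1   48.8] F [-0.1 -0.3  0.8] rot [1.799e+02 1.000e-01 8.920e+01] w 94.1 t 64.5
clamp S [-254.6 -534.9   48. ] F [-0.6 -0.4 -0. ] rot [180.    0.   89.2] w 49.7 t 65.3
80 S [-254.6 -534.5   80.1] F [-0.4  0.1 -2.7] rot [180.   -0.   89.2] w 49.7 t 66.0
lifted S [-255.1 -534.   214. ] F [ 0.2 -0.1 -2.7] rot [-1.799e+02 -1.000e-01  8.920e+01] w 49.8 t 67.0
above S [-125.8  -54.9  158.5] F [ 0.6  0.3 -1.8] rot [180.   -0.   92.8] w 49.8 t 70.6
z155.0 S [-125.9  -54.9  155.3] F [ 0.5  0.2 -2.8] rot [180.   -0.   92.8] w 50.2 t 70.9
z153.5 S [-126.   -55.   153.5] F [ 0.2  0.5 -2.8] rot [-180.    -0.    92.8] w 49.8 t 71.1
z152.0 S [-126.1  -55.1  151.9] F [-0.2 -0.2 -2.4] rot [-180.     0.    92.8] w 49.6 t 71.4
z150.5 S [-126.2  -55.   150.9] F [-2.7  0.6  4.5] rot [-180.    -0.    92.8] w 50.1 t 71.6
```

View pics/u1.png

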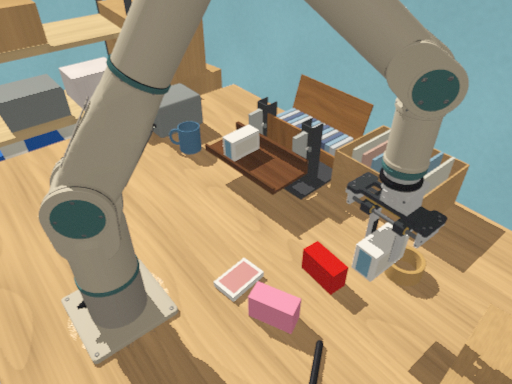

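```bash
python3 - <<'E'
from bx import *
manip.let_go(); manip.hold(0.3); st('open')
p=w2s(manip.sense()['tool_pos'])
manip.servo_line(s2w(p[0],-55,260),vel=150)
manip.servo_line(s2w(-330,0,380),vel=300); manip.hold(0.3)
snap('side','v1');snap('scene','v2')
cv2.imwrite('pics/v12.png',np.hstack([cv2.imread('pics/v1.png')[60:340,130:430],cv2.imread('pics/v2.png')[80:360,100:400]]))
from shf import *
from br import br
shf(['v1','v2'],s2w(-57,0,0),SY,105); br(['v1','v2'])
for n in ('v1','v2'):
    W=cloud(dict(np.load(f'pics/{n}.npz'))).reshape(-1,3); W=W[np.isfinite(W[:,0])]
    x=(W[:,:2]-SO)@SX_;y=(W[:,:2]-SO)@SY_
    for s in (1,-1):
        m=(x>-200)&(x<-66)&(abs(y-s*55)<40)&(W[:,2]>164)&(W[:,2]<185)
        P=np.c_[x,y,W[:,2]][m]; k=np.polyfit(P[:,0],P[:,2],1)
        print(n,s,rect(P),'ztop',np.percentile(P[:,2],[50,97]).round(1),'tilt',np.degrees(k[0]).round(2))
st()
E
```

```text
open S [-126.   -55.   150.5] F [-0.3 -0.1  0.1] rot [180.   -0.   92.8] w 93.9 t 72.8
v1 800 pitch,roll deg [1.61 0.03] z rear(0) 103.5 y ext [-160.5  159.6] front x -141.0 strip dx [-0.0022 -0.9857] strip x [-8.2  7.9]
v2 1384 pitch,roll deg [ 1.79 -0.14] z rear(0) 102.5 y ext [-157.1  160.1] front x -138.8 strip dx [0.0008 0.4449] strip x [-6.2  7.3]
v1 1 53 topz [191.2 193.  194.6] y [ 90.   95.6 104.5] xfront [-54.6] arm top z at-60,-150 [100.9 100.5] [ 93. 124.]
v1 -1 66 topz [192.  193.6 195.2] y [-108.8 -103.9  -95.5] xfront [-54.6] arm top z at-60,-150 [102.8 100.5] [-124.1  -78.6]
v2 1 115 topz [191.3 192.6 194.3] y [ 93.6 102.9 106.4] xfront [-51.7] arm top z at-60,-150 [102.   99.2] [ 79.3 124.3]
v2 -1 90 topz [191.1 192.1 193.7] y [-107.   -96.7  -92.6] xfront [-51.8] arm top z at-60,-150 [ 98.8 108.3] [-123.3  -96.2]
v1 1 [-129.9   53.4  112.3   53.1    0.4] ztop [171. 174.] tilt 1.48
v1 -1 [-128.6  -55.5  110.3   54.    -0.4] ztop [170.9 173.9] tilt 1.85
v2 1 [-127.8   55.5  109.9   53.5   -0.4] ztop [169.7 173.2] tilt 1.65
v2 -1 [-127.3  -54.1  109.5   54.     1. ] ztop [169.7 173.3] tilt 1.57
 S [-3.298e+02 -2.000e-01  3.796e+02] F [-0.5  0.   0.8] rot [-180.     0.    92.7] w 94.1 t 75.0
```

View pics/v12.png

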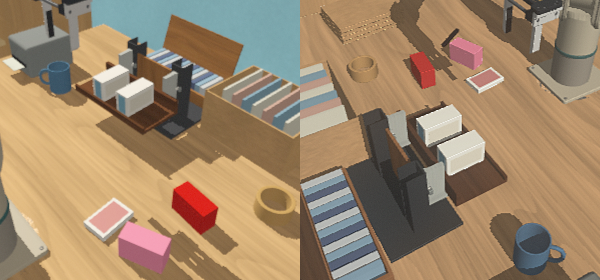

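```bash
python3 -c "
from h import *
print(manip.hand_in()); print(manip.sense()['clock'])"
```

```text
the job is handed in; nothing more can be done
None
the job is handed in; nothing more can be done
```

The shelf is up and loaded, and I handed the job in at about 75 s of the 210 s allowed. The simulator reports no verdict, so what follows is from my own last checks.

- **Brackets:** I hooked one into each upright and pressed it down while still gripped, until it snapped past the catch onto its seat. The grip point stopped about 179.5 mm above the table; 179 was expected. After release, the web tops read 193–196 mm on both sides.
- **Shelf:** It lies on both arms with the raised strip to the rear, leaning about 1.7° forward with the brackets. Its rear face is at x ≈ -51 mm, flush with the webs, and it is centred to about 1 mm. One camera showed it 0.13° out of square and the other 0.05°, against a limit of 1.4°.
- **Boxes:** I found two white triple boxes in the images and no third. Both stand upright on the deck, end-on to about 1°. They are 55 mm to either side of the middle, with centres about 70 mm ahead of the strip.
- **Left alone:** The mug and tape roll, and the red and pink look-alike boxes, show no movement in the last pictures. I did not measure them again. The arm was clear of everything at hand-in.

The two cameras differed by 1–3 mm throughout, and one last arm-height reading for the right bracket was spoiled because a box hid it. Nothing else failed or disagreed.

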